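# Rehang the hardware tote over the frame job

### The arm

A 6-joint arm with a two-finger parallel gripper is mounted at the origin on the work surface. World frame = base frame: x ahead of the robot, y to its left, z up, the work surface at z = 0. Lengths are in m, angles in degrees, forces in N, time in s.
With the tool pointing down it reaches from about 0.25 to 0.725 m from the base axis. Payload 9.7 kg.
Tool frame: the origin (TCP) lies at the very end of the fingers, on their centre line; the grasp point (between the pads) lies 19 mm behind it; y points along the fingers, x is the direction in which the jaws open and shut, and the axes are right-handed (so a half turn about y gives the same grasp; the last joint's range is limited). The gripper opens to 85 mm and grips with 20 to 120 N. Pads are 22 mm wide; open, the fingers measure 114 mm over their backs; the gripper's body (76 mm by 85 mm) begins 54 mm behind the grasp point. The pads swing forward as they close: fully open they stand 13 mm farther back than shut.
Start: joints at [68.583, 4.979, 10.078, 95.1, 0, 90], TCP at [0.201, 0.512, 0.231] pointing down, gripper open.
Joint ranges: [-179.16, 179.16], [-48.56, 103.87], [-65.8, 70.77], [-126.05, 130.52], [-82.76, 87.17], [-180, 180]. Speed limits (degrees/s): [127.2, 127.2, 147.25, 180, 180, 180].

### API

Orientations are given as [roll, pitch, yaw] about the fixed x, y, z axes, in that order (R = Rz(yaw) Ry(pitch) Rx(roll)).
In Python, from workcell import bot gives the robot as it stands.
- The arm moves only by the shell command python3 -m jog 'ROWS' [FORCE]. ROWS is JSON, a list of rows, each a list of 7 numbers: the closure, from 0 (fully open) to 1 (shut), then the shift along the world's x, y, z in units of 25 mm (1.0 is 25 mm), then the turn, a rotation vector about the world's x, y, z in units of 5 degrees (1.0 is 5 degrees). A call has 1 to 5 rows; each row is the pose to reach, as a shift and turn from the pose commanded when the call began; what a row does not reach only later rows make up. A row lasts 1/10 s, in which the tool goes at most 50 mm and 8.59 degrees, less where a joint would pass 70% of its speed; a pose out of reach is approached as far as the arm can. A call with a gripper value outside its range is refused whole. The fingers move at their own pace and stop on an object; FORCE is the grip in N (left out, the last holds). Time passes only in rows, so rows that repeat a pose let the fingers close. It gives the time, the measured TCP pose, the force and the opening at its end, in the units of the state.
- bot.get_obs(): the state, without advancing time (a new reading comes with each control period).
- bot.camera(name): name is "scene" or "top" or "wrist"; returns (picture, depth): 420x560x3 uint8, red, green, blue; 420x560 float32, m along the optical axis (not along the pixel's ray), 0 where there is no reading.
- bot.camera_model(name): a dict with "fx", "fy", "cx", "cy" (pixels), "rvec" (rotation vector, rad) and "tvec" (3), from world to camera coordinates, as OpenCV has them; the wrist camera has in their place "tool_from_camera" (4x4, takes a point from camera to tool coordinates, whose origin is the TCP and whose axes are the tool frame's). Camera axes: x right, y down, z forward; pixel columns grow to the right and rows downward; lengths in m; the calibration is good to about 2 mm. A picture is of the moment at which its call begins: read the wrist's pose just before it. camera_model takes no time and is no camera call.
- bot.job_done(): hands the job in, once; it reports no verdict.
Trained networks look in the newest picture that a camera, given by its name, has taken for a name from the list of things; names that differ only in an ending like _2 or _b are one class to them, and where a whole thing is asked for, a point or a joint stands for the part that bears it (a point fixed in the world has none). Each returns a list of dicts, best first, with "conf" (0 to 1); they miss things now and then, are a little off and sometimes report something else, mostly with a low value. They report only what shows in the picture. A call takes as long as a camera call. They do not tell look-alikes from the thing itself.
- bot.regions_of(camera, label): "pixels" (420x560 bool, what is visible of it) and "point" ([row, column] in pixels, amid what is visible of it).
The state is a dict: "time": time; "q": joint angles; "qd": joint speeds; "joint_efforts": joint torques, N m; "ee_pos": TCP position; "tcp_rot": TCP orientation; "wrist_force": force on the tool from outside, world axes, zero at the start; "torque": the same for the moment, N m; "opening": finger opening in m.
Only numpy, scipy, OpenCV 4.12 (cv2) and the standard library are available. Lean on these libraries where they do the work, as an engineer would, in place of code of your own. Each camera call takes 0.05 s, during which the arm holds its last target. There are 200 camera calls.

### The job

The wooden hardware tote hangs by its bar handle on the black double-arm hook. Carry it over to the red double-arm hook, above the picture frame that is being made, and hang it there by its handle, resting on both arms and about centred between them; let go only when it rests on them. Keep the tote level all the way so that the tin and the tape roll stay in it, do not set it down on the bench or on the frame, and leave the things on the bench where they are.

Things in the scene. Friction and masses are not known exactly. Their poses are not given: they have to be found in the camera images.
- hook_black: Black double-arm hook on the rack, holding the tote at first. Two round arms, 10 mm thick, at y = -45 and +45 mm, point to its -x, at the robot. Origin: midway between them on top of their flat part (x -24 to +30 mm), on which the handle's underside rests, 235 mm above the bench. In front the arms turn up to tips (x -50 mm) 32 mm above the flat; behind, a plate face at x = +75 mm, top at z = +13.
- hook_red: Red double-arm hook, where the tote is to hang: same shape, size, height, origin and axes as the black one, on the same rack at the same yaw, 300 to 440 mm to the left or right of it.
- tote_handle (a point): Centre of the tote's dark wooden handle: a flat bar 16 mm thick (its x), 24 mm high (z; underside 12 mm below this point), 188 mm long (its y) between two end boards whose tops are 23 mm higher than it. Between handle and tray (rim 99 mm below this point) it is open from front to back; the hook's arms pass through there. Axes as the hook's while it hangs.
- tote: The wooden tote: tray 100 (x) by 200 (y) by 50 mm deep, end boards 6 mm thick at y = -97 and +97 mm, 100 mm wide at the tray, 44 mm at the top. Origin: centre of its underside, 149 mm below the handle's centre; z up, y along the handle. It weighs 0.25 to 0.45 kg, its load 0.15 kg; centre of mass below the handle. Hanging, its underside is 98 mm above the bench.
- tin_center (a point): Centre of a round screw tin, 57 mm across and 34 mm high, blue lid, lying loose in one compartment of the tote.
- tape_center (a point): Centre of a loose roll of paper tape, 72 mm across and 24 mm high, lying flat in the tote's other compartment.
- rack: Fixed timber rack: a batten 740 mm long (its y), 18 mm thick, 185 to 250 mm above the bench, on two posts behind it; nothing of it is higher. Origin on the bench under the batten's middle. Both hooks are on its -x face, their origins 90 mm in front of the batten's middle plane.
- frame: Picture frame in the making, 200 by 240 by 18 mm, light wood with a white panel, lying on the bench in front of and below the red hook. Leave it alone. Origin at the centre of its underside.
- jar: Glass jar of screws, 68 mm across, 115 mm high, on the bench to one side. Leave it alone. Origin at the centre of its underside.
- dispenser: Tan tape dispenser, 150 by 62 by 98 mm, on the bench to the other side. Leave it alone. Origin at the centre of its underside.
- drill: Teal cordless drill standing on its battery, about 210 by 75 by 206 mm, at the right end of the rack. Leave it alone. Origin at the centre of its underside.
- table: The bench, covered with brown paper; its top is at height 0.
Mind the look-alikes: they are no part of the job. Leave any green look-alike of the tote alone.

How it is judged (in metres and radians):
On the way, in this order (a step that is already met when the one before it is completed fails the run):
1. the tote is held and clear of the black hook (contact force between the fingers and tote above 0.5 N and contact force between tote and hook_black below 0.1 N and horizontal distance between tote_handle and hook_black above 0.1 m), for 0.2 s.
2. the handle is on the red hook's arms (no more than 8 mm above them) while the fingers still hold it (contact force between the fingers and tote above 0.5 N and x of tote_handle in the frame of hook_red between -0.028 and 0.032 m and y of tote_handle in the frame of hook_red between -0.04 and 0.04 m and z of tote_handle in the frame of hook_red between 0.004 and 0.02 m and linear speed of tote below 0.1 m/s), for 0.1 s.
At the end, for the whole second after the job is handed in: Tote let go and at rest on the red hook: handle on both arms' flat part (at most 28 mm in front of, 32 mm behind its middle), within 35 mm of centred, 0.2 rad of square to the hook, tilted under 0.08 rad, tin and tape roll inside; frame, jar, dispenser and drill not moved over 30 mm (x of tote_handle in the frame of hook_red between -0.028 and 0.032 m and y of tote_handle in the frame of hook_red between -0.035 and 0.035 m and z of tote_handle in the frame of hook_red between 0.006 and 0.018 m and angle between the y axis of tote and the y axis of hook_red, either way round below 0.2 rad and angle between tote's own z axis and vertical below 0.08 rad and contact force between tote and hook_red above 1 N and contact force between the fingers and tote below 0.1 N and linear speed of tote below 0.03 m/s and angular speed of tote below 0.2 rad/s and distance between each of tin_center, tape_center and tote below 0.11 m and z of tin_center in the frame of tote between 0 and 0.06 m and z of tape_center in the frame of tote between 0 and 0.06 m); the robot touches nothing.
It fails at once if the tote is tilted more than 0.3 rad (17 degrees) (angle between tote's own z axis and vertical above 0.3 rad).
It fails at once if the tote is set down on, or brought down to, the bench or the frame (contact force between tote and table above 0.2 N or contact force between tote and frame above 0.2 N or height (world z) of tote below 0.03 m).
It fails at once if the tin or the tape roll leaves the tote (z of any of tin_center, tape_center in the frame of tote above 0.075 m or distance between any of tin_center, tape_center and tote above 0.14 m).
It fails at once if the frame, jar, dispenser or drill is moved more than 30 mm (distance of any of frame, jar, dispenser, drill from where it was at the start of the episode above 0.03 m).
It also fails if it takes over 58 s, if anything falls off the work surface, if the arm or the gripper's body presses on something with over 40 N, if the wrist force passes 120 N, or if a joint passes its speed limit or range.

## Working session

There is one attempt and no reset: what is moved stays moved. The work goes in short steps, Python scripts to look and compute and a shell command to move; the robot and the scene stay as the last step left them, time stands still between calls to the robot, and variables do not carry over. Pictures are saved under pics/ and viewed, about 8 in all and at most 12, crops included, and the job is handed in when it is done.

```bash
mkdir -p pics
cat > h.py <<'E'
import numpy as np,cv2
from workcell import bot
from scipy.spatial.transform import Rotation as R
def cloud(name):
    o=bot.get_obs(); im,d=bot.camera(name); m=bot.camera_model(name)
    v,u=np.mgrid[:420,:560]
    P=np.stack([(u-m['cx'])/m['fx']*d,(v-m['cy'])/m['fy']*d,d],-1)
    if name=='wrist':
        T=np.array(m['tool_from_camera']); P=P@T[:3,:3].T+T[:3,3]
        P=P@R.from_euler('xyz',o['tcp_rot'],degrees=True).as_matrix().T+o['ee_pos']
    else:
        M=cv2.Rodrigues(np.array(m['rvec'],float))[0]; P=(P-np.array(m['tvec']).ravel())@M
    P[d<=0]=np.nan
    return im,d,P
def save(n,im): cv2.imwrite('pics/'+n+'.png',im[...,::-1])
E
python3 - <<'E'
from h import *
o=bot.get_obs(); print(o)
ims=[]
for c in ['scene','top']:
    im,d,P=cloud(c); ims.append(im); save(c,im); np.savez(c,im=im,P=P)
    for l in ['hook_black','hook_red','tote_handle','tote','rack','frame','jar','dispenser','drill','tin_center','tape_center']:
        for r in bot.regions_of(c,l)[:3]:
            p=P[r['pixels']]; p=p[~np.isnan(p[:,0])]
            if len(p): print(c,l,round(r['conf'],2),np.round(r['point']),r['pixels'].sum(),np.round(np.median(p,0),3),np.round(np.percentile(p,2,0),3),np.round(np.percentile(p,98,0),3),im[r['pixels']].mean(0).round())
E
```

```text
{'time': 0.0, 'q': array([ 6.85843814e+01,  5.01198392e+00,  1.00340248e+01,  9.50995549e+01,
       -1.47909797e-03,  9.00018851e+01]), 'qd': array([-0.02078604,  0.030646  , -0.11726711,  0.04057418, -0.09024803,
        0.06896307]), 'joint_efforts': array([-3.71671291e-06, -5.20390391e+01,  4.64807189e+01,  1.62577943e-02,
       -1.62533922e-05, -2.90986111e-05]), 'ee_pos': array([0.20074435, 0.51180832, 0.23057075]), 'tcp_rot': array([-9.00014816e+01,  7.75139002e-02,  6.85824962e+01]), 'wrist_force': array([ 0.11562596,  0.76282319, -0.06728922]), 'torque': array([ 0.03116445,  0.01063222, -0.03125272]), 'opening': 0.08503739152656785}
scene hook_black 0.67 [176. 176.] 337 [ 0.644 -0.202  0.24 ] [ 0.565 -0.271  0.167] [ 0.694 -0.13   0.267] [54. 44. 36.]
scene hook_red 0.61 [242. 258.] 513 [0.605 0.182 0.238] [0.55  0.093 0.23 ] [0.675 0.196 0.266] [161.  58.  52.]
scene hook_red 0.28 [155. 146.] 1197 [ 0.642 -0.474  0.183] [ 0.581 -0.527  0.003] [ 0.735 -0.448  0.207] [34. 66. 68.]
scene tote_handle 0.92 [158. 278.] 1760 [ 0.24  -0.255  0.071] [ 0.132 -0.424  0.001] [ 0.299 -
[... 2285 characters left out ...]
.]
top frame 0.84 [230. 232.] 5482 [0.426 0.117 0.01 ] [ 0.327 -0.001  0.001] [0.527 0.232 0.022] [175. 158. 132.]
top jar 0.67 [224.  96.] 744 [0.406 0.5   0.071] [0.373 0.467 0.002] [0.435 0.532 0.117] [129. 125. 117.]
top dispenser 0.8 [249. 442.] 1311 [ 0.399 -0.494  0.062] [ 0.328 -0.536  0.009] [ 0.468 -0.468  0.097] [148. 132. 112.]
top drill 0.6 [165. 444.] 2055 [ 0.623 -0.478  0.185] [ 0.568 -0.526  0.007] [ 0.751 -0.445  0.207] [14. 71. 72.]
top tin_center 0.75 [162. 323.] 272 [ 0.612 -0.146  0.136] [ 0.563 -0.175  0.104] [ 0.637 -0.124  0.26 ] [ 49.  80. 119.]
top tape_center 0.64 [164. 352.] 211 [ 0.618 -0.236  0.126] [ 0.59  -0.277  0.11 ] [ 0.649 -0.212  0.133] [183. 174. 159.]
```

View pics/scene.png

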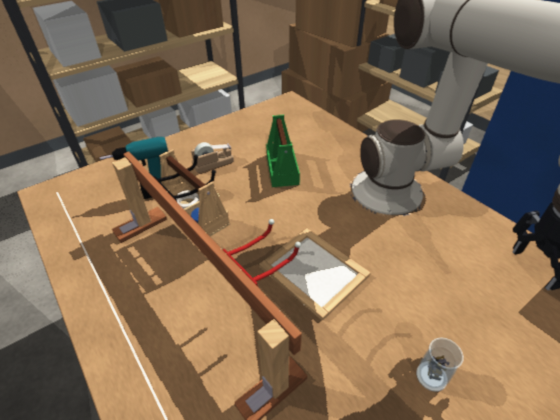

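View pics/top.png

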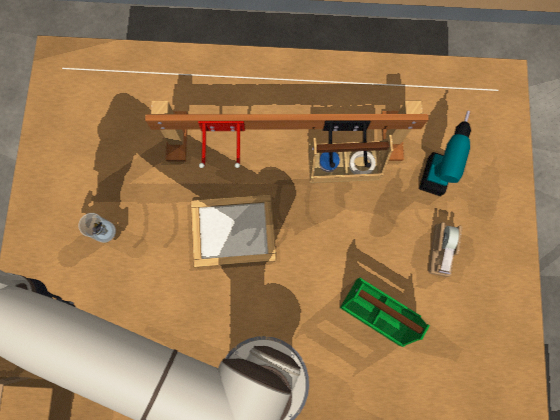

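The top view shows the tote on the black hook near pixel (row 150, col 350) and the red hook at (145, 220) with its tips at (165, 203) and (165, 237). The frame lies below the red hook, the green look-alike is nearer the robot, the jar is at left, and the dispenser and drill are at right. Next I'll fit the poses.

Run:
```python
from h import *
for c in ['top','scene']:
    z=np.load(c+'.npz'); P=z['P']; hsv=cv2.cvtColor(z['im'],cv2.COLOR_RGB2HSV)
    X,Y,Z=P[...,0],P[...,1],P[...,2]
    m=(X>.64)&(X<.76)&(abs(Y)<.42)&(abs(Z-.25)<.004)
    p=P[m]; k=np.polyfit(p[:,1],p[:,0],1); print(c,'batten top n',len(p),'x=%.3f + %.4f y'%(k[1],k[0]),'yaw',np.degrees(np.arctan(-k[0])),'y',p[:,1].min(),p[:,1].max(),'z',np.median(p[:,2]))
    red=((hsv[...,0]<5)|(hsv[...,0]>174))&(hsv[...,1]>170)&(hsv[...,2]>80)&(X>.5)&(X<.7)&(Y>.03)&(Y<.3)&(Z>.215)
    p=P[red]
    cl=np.median(p[:,1])
    for s in (p[:,1]<.5*(p[:,1].min()+p[:,1].max()),p[:,1]>.5*(p[:,1].min()+p[:,1].max())):
        q=p[s&(p[:,0]<.64)]; print(' red arm',len(q),'minx',q[:,0].min(),'at x~.6:',np.median(q[abs(q[:,0]-.6)<.02],0).round(4), 'fit',np.polyfit(q[:,0],q[:,1],1).round(3))
    m=(X>.57)&(X<.66)&(Y>-.285)&(Y<-.1)&(abs(Z-.2585)<.006)
    p=P[m]; k=np.polyfit(p[:,1],p[:,0],1); print(' handle top',len(p),'x=%.4f+%.4fy'%(k[1],k[0]),'med',np.median(p,0).round(4),'xres',np.percentile(p[:,0]-np.polyval(k,p[:,1]),[3,97]))
    m=(X>.57)&(X<.66)&(Y>-.35)&(Y<-.05)&(Z>.264)&(Z<.274)
    p=P[m]; 
    for s in (p[:,1]<-.19,p[:,1]>-.19):
        q=p[s]; print(' board top',len(q),q.mean(0).round(4),q.min(0).round(3),q.max(0).round(3))
```

```text
top batten top n 1956 x=0.692 + -0.0537 y yaw 3.0736103138007027 y -0.3931831718991365 0.343219681710331 z 0.24900798323882067
 red arm 79 minx 0.5673448756944451 at x~.6: [0.6017 0.0962 0.2329] fit [0.068 0.055]
 red arm 92 minx 0.5601845042523069 at x~.6: [0.6031 0.1864 0.2326] fit [0.041 0.162]
 handle top 452 x=0.6005+-0.0966y med [ 0.6195 -0.1919  0.2579] xres [-0.00730298  0.00866531]
 board top 47 [ 0.6234 -0.285   0.2682] [ 0.571 -0.297  0.264] [ 0.65  -0.232  0.273]
 board top 42 [ 0.6128 -0.0995  0.2681] [ 0.59  -0.112  0.264] [ 0.631 -0.095  0.273]
scene batten top n 2323 x=0.694 + -0.0512 y yaw 2.9328121982726354 y -0.39591526979528885 0.3425079150738859 z 0.24955297824697464
 red arm 130 minx 0.5551186303605878 at x~.6: [0.6002 0.0986 0.2332] fit [0.043 0.073]
 red arm 141 minx 0.552091420684172 at x~.6: [0.6021 0.1891 0.2336] fit [0.049 0.16 ]
 handle top 314 x=0.6000+-0.0982y med [ 0.6226 -0.1917  0.2585] xres [-0.04678477  0.01094372]
 board top 50 [ 0.6235 -0.285   0.2677] [ 0.572 -0.3    0.264] [ 0.653 -0.231  0.271]
 board top 55 [ 0.6142 -0.0995  0.2682] [ 0.592 -0.104  0.264] [ 0.635 -0.095  0.272]
```

The poses agree with the given sizes:

| Thing | x (m) | y (m) | Check |
|---|---|---|---|
| Rack yaw | – | – | 3° |
| Red hook origin | 0.596 | 0.1425 | tips near x = 0.55, as expected |
| Handle centre | 0.619 | -0.192 | hook origin at x ≈ 0.613; z about 0.247 |

Moving now.

```bash
python3 -m jog '[[0,0.4,-0.6,1.2,0,0,-0.8],[0,0.8,-1.2,2.4,0,0,-1.6],[0,1.2,-2,3.8,0,0,-2.6],[0,1.6,-3,5,0,0,-3.6],[0,2.2,-4,5.6,0,0,-4.6]]' 100
python3 -m jog '[[0,1,-1.7,0,0,0,-1],[0,2,-3.4,0,0,0,-2],[0,3,-5.1,0,0,0,-3],[0,4,-6.8,0,0,0,-4],[0,5,-8.5,0,0,0,-5]]'
python3 -m jog '[[0,1,-1.7,0,0,0,-1],[0,2,-3.4,0,0,0,-2],[0,3,-5.1,0,0,0,-3],[0,4,-6.8,0,0,0,-3.5],[0,5,-8.5,0,0,0,-3.5]]'
```

```text
time: 1.7
ee_pos: [0.2559, 0.4113, 0.374]
tcp_rot: [-90.0, -0.2, 45.4]
wrist_force: [-0.4, 0.7, -0.6]
opening: 0.0854
time: 2.2
ee_pos: [0.3813, 0.1977, 0.3715]
tcp_rot: [-90.0, -0.0, 20.4]
wrist_force: [0.6, 1.3, 0.2]
opening: 0.0854
time: 2.7
ee_pos: [0.5064, -0.0151, 0.3715]
tcp_rot: [-90.0, -0.0, 3.0]
wrist_force: [0.8, 1.1, -0.2]
opening: 0.085
```

```bash
python3 -m jog '[[0.2,1.1,-1.7,0,0,0,0],[0.4,2.2,-3.4,0,0,0,0],[0.4,3.3,-5.1,0,0,0,0],[0.4,4.2,-6.6,0,0,0,0],[0.4,4.5,-7.1,0,0,0,0]]'
python3 -m jog '[[0.4,0,0,0,0,0,0],[0.4,0,0,0,0,0,0]]'
python3 - <<'E'
from h import *
im,d,P=cloud('wrist'); save('w1',im); np.savez('wrist',im=im,P=P)
X,Y,Z=P[...,0],P[...,1],P[...,2]
m=(X>.58)&(X<.66)&(Y>-.285)&(Y<-.105)&(abs(Z-.2585)<.006)
p=P[m]
if len(p):
    (c,s,a)=cv2.minAreaRect(p[:,:2].astype(np.float32)*1000); print(len(p),c,s,a,np.median(p,0))
m=(X>.57)&(X<.67)&(Z>.264)&(Z<.274); q=P[m]
for s in (q[:,1]<-.19,q[:,1]>-.19):
    if s.any(): print(s.sum(),q[s].mean(0),q[s].min(0),q[s].max(0))
E
```

```text
time: 3.2
ee_pos: [0.6198, -0.1943, 0.3682]
tcp_rot: [-90.0, 0.2, 2.9]
wrist_force: [1.2, 0.3, -1.1]
opening: 0.051
time: 3.4
ee_pos: [0.6183, -0.1903, 0.371]
tcp_rot: [-90.0, 0.0, 3.1]
wrist_force: [-0.1, 0.4, -0.0]
opening: 0.0514
3587 (622.045166015625, -195.00225830078125) (27.522830963134766, 182.57394409179688) 9.630805015563965 [ 0.62112444 -0.18240191  0.25862941]
394 [ 0.62829581 -0.29050408  0.26815421] [ 0.57465609 -0.29979462  0.26401724] [ 0.65322969 -0.23334619  0.27141496]
501 [ 0.6109188  -0.10505349  0.26908009] [ 0.57004815 -0.15137614  0.2641023 ] [ 0.63497017 -0.09816391  0.27176197]
```

View pics/w1.png

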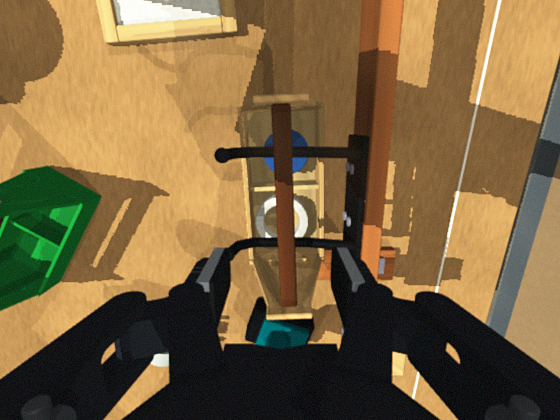

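The wrist view shows the handle between the fingers (cols 280–290, rows 105–305), with the black arms at rows 155 and 243. I'll refine the handle line by colour.

Run:
```python
from h import *
z=np.load('wrist.npz'); P=z['P'];im=z['im'].astype(int)
X,Y,Z=P[...,0],P[...,1],P[...,2]
m=(im[...,0]>im[...,2]+25)&(abs(Z-.2585)<.004)&(X>.59)&(X<.65)&(Y>-.28)&(Y<-.11)
p=P[m]; b=np.linspace(-.275,-.115,9)
for lo,hi in zip(b[:-1],b[1:]):
    q=p[(p[:,1]>lo)&(p[:,1]<hi)]
    if len(q)>5: print(round((lo+hi)/2,3),len(q),np.percentile(q[:,0],[3,50,97]).round(4))
for c in ['wrist','top']:
    P=np.load(c+'.npz')['P'];X,Y,Z=P[...,0],P[...,1],P[...,2]
    m=(abs(Z-.2495)<.003)&(X>.67)&(X<.73)&(Y>-.36)&(Y<.3);q=P[m];k=np.polyfit(q[:,1],q[:,0],1);print(c,len(q),k,np.polyval(k,-.19))
```

```text
-0.265 316 [0.6213 0.6289 0.6366]
-0.245 336 [0.6194 0.627  0.6343]
-0.225 349 [0.6174 0.6247 0.6324]
-0.205 380 [0.6155 0.623  0.6305]
-0.185 401 [0.6135 0.621  0.6283]
-0.165 415 [0.6118 0.619  0.6267]
-0.145 423 [0.6099 0.6169 0.624 ]
-0.125 476 [0.6077 0.615  0.6225]
wrist 6386 [-0.04464001  0.69319797] 0.7016795750415755
top 1460 [-0.05143569  0.69149477] 0.701267554403453
```

Handle yaw is 5.7° and its centre is about (0.621, -0.193). I'll align, descend and grip.

```bash
python3 -m jog '[[0.4,0.1,-0.1,-1.2,0,0,0.5],[0.4,0.1,-0.1,-2.6,0,0,0.55],[0.4,0.1,-0.1,-4,0,0,0.55],[0.4,0.1,-0.1,-5.2,0,0,0.55],[0.4,0.1,-0.1,-5.8,0,0,0.55]]'
python3 -m jog '[[0.4,0,0,0,0,0,0],[0.6,0,0,0,0,0,0],[0.8,0,0,0,0,0,0],[1,0,0,0,0,0,0],[1,0,0,0,0,0,0]]' 90
python3 -m jog '[[1,0,0,0,0,0,0],[1,0,0,0,0,0,0],[1,0,0,0,0,0,0]]'
```

```text
time: 3.95
ee_pos: [0.6193, -0.1911, 0.2246]
tcp_rot: [-90.0, 0.1, 5.9]
wrist_force: [-0.5, -0.2, -0.4]
opening: 0.0512
time: 4.45
ee_pos: [0.6213, -0.1928, 0.2285]
tcp_rot: [-90.0, -0.2, 5.9]
wrist_force: [-0.6, 0.7, 5.9]
opening: 0.0144
time: 4.75
ee_pos: [0.6213, -0.1928, 0.2285]
tcp_rot: [-90.0, -0.2, 5.9]
wrist_force: [-1.2, 2.1, 5.8]
opening: 0.0151
```

```bash
python3 -m jog '[[1,0,0,0.2,0,0,0],[1,0,0,0.4,0,0,0],[1,0,0,0.6,0,0,0],[1,0,0,0.8,0,0,0],[1,0,0,1,0,0,0]]'
python3 -m jog '[[1,0,0,0.3,0,0,0],[1,0,0,0.6,0,0,0],[1,0,0,0.9,0,0,0],[1,0,0,1.1,0,0,0],[1,0,0,1.2,0,0,0]]'
python3 -m jog '[[1,0,0,0,0,0,-0.2],[1,0,0,0,0,0,-0.4],[1,0,0,0,0,0,-0.56]]'
python3 - <<'E'
from h import *
im,d,P=cloud('scene'); save('s2',cv2.resize(im[100:300,100:350],(750,600)))
print(bot.get_obs()['torque'])
E
```

```text
time: 5.25
ee_pos: [0.6208, -0.193, 0.2515]
tcp_rot: [-90.0, 0.0, 5.8]
wrist_force: [0.4, 0.7, -6.3]
opening: 0.0147
time: 5.75
ee_pos: [0.621, -0.193, 0.2821]
tcp_rot: [-90.0, -0.0, 5.8]
wrist_force: [-0.4, -0.4, -5.4]
opening: 0.0148
time: 6.05
ee_pos: [0.6208, -0.193, 0.2809]
tcp_rot: [-90.0, 0.0, 2.9]
wrist_force: [-0.1, -0.1, -6.0]
opening: 0.0144
[0.0223094  0.01364098 0.01731149]
```

View pics/s2.png

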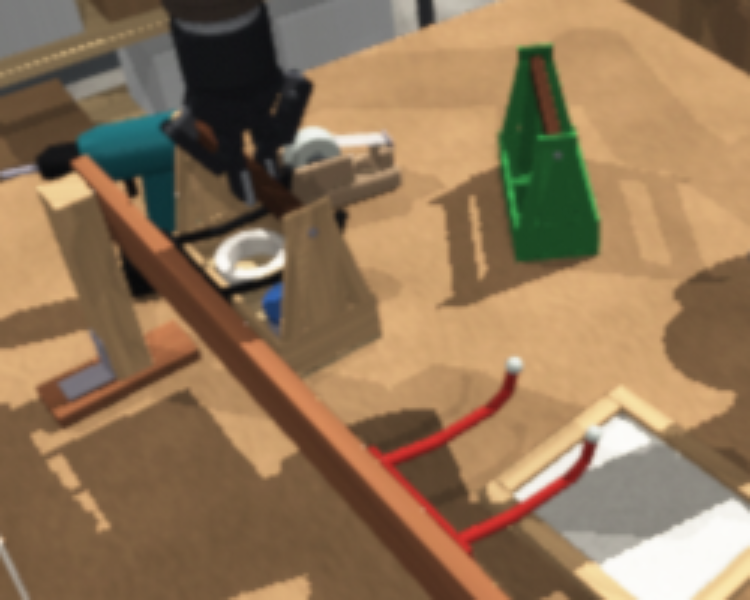

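The tote is level and held, with the handle about 20 mm above the tip height. I'll pull it out along -x.

```bash
python3 -m jog '[[1,-0.3,0,0.1,0,0,0],[1,-0.8,0,0.2,0,0,0],[1,-1.4,-0.05,0.2,0,0,0],[1,-2,-0.1,0.2,0,0,0],[1,-2.6,-0.1,0.2,0,0,0]]'
python3 -m jog '[[1,-0.6,0,0,0,0,0],[1,-1.2,-0.05,0,0,0,0],[1,-1.8,-0.05,0,0,0,0],[1,-2.4,-0.1,0,0,0,0],[1,-2.9,-0.1,0,0,0,0]]'
python3 -m jog '[[1,-0.3,0,0,0,0,0],[1,-0.5,0.2,0,0,0,0],[1,-0.6,0.6,0,0,0,0],[1,-0.6,1.2,0,0,0,0],[1,-0.6,1.9,0,0,0,0]]'
```

```text
time: 6.6
ee_pos: [0.5547, -0.1955, 0.2865]
tcp_rot: [-90.0, -0.0, 3.0]
wrist_force: [-0.7, 0.5, -6.3]
opening: 0.0147
time: 7.1
ee_pos: [0.482, -0.198, 0.2867]
tcp_rot: [-90.0, -0.0, 3.0]
wrist_force: [0.5, -0.6, -5.0]
opening: 0.0142
time: 7.6
ee_pos: [0.4686, -0.1491, 0.2861]
tcp_rot: [-90.0, 0.0, 3.0]
wrist_force: [0.0, -0.8, -6.2]
opening: 0.0153
```

```bash
python3 -m jog '[[1,0,0.8,0,0,0,0],[1,0,1.6,0,0,0,0],[1,0,2.5,0,0,0,0],[1,0,3.4,0,0,0,0],[1,0,4.3,0,0,0,0]]'
python3 -m jog '[[1,0,0.9,0,0,0,0],[1,0,1.8,0,0,0,0],[1,0,2.7,0,0,0,0],[1,0,3.6,0,0,0,0],[1,0,4.4,0,0,0,0]]'
python3 -m jog '[[1,0,0.8,0,0,0,0],[1,0,1.6,0,0,0,0],[1,0,2.2,0,0,0,0],[1,0,2.6,0,0,0,0],[1,0,2.7,0,0,0,0]]'
python3 -m jog '[[1,0,0,0,0,0,0],[1,0,0,0,0,0,0],[1,0,0,0,0,0,0]]'
python3 - <<'E'
from h import *
im,d,P=cloud('wrist'); save('w3',im); np.savez('w3',im=im,P=P); o=bot.get_obs()
im2,d2,T=cloud('top'); np.savez('t3',im=im2,P=T)
print(o['ee_pos'],o['tcp_rot'])
for n,im,P in(('w',im,P),('t',im2,T)):
    hsv=cv2.cvtColor(im,cv2.COLOR_RGB2HSV);X,Y,Z=P[...,0],P[...,1],P[...,2]
    red=((hsv[...,0]<5)|(hsv[...,0]>174))&(hsv[...,1]>170)&(X>.5)&(X<.66)&(Y>.03)&(Y<.3)&(Z>.215)&(Z<.28)
    p=P[red];print(n,len(p))
    for s in (p[:,1]<.142,p[:,1]>.142):
        q=p[s]; print(' arm',len(q),q.min(0).round(3),[np.median(q[abs(q[:,0]-x)<.015],0).round(4) for x in (.59,.62)])
    m=(X>.38)&(X<.56)&(Y>0)&(Y<.28)&(abs(Z-.328)<.005); q=P[m]
    for s in (q[:,1]<.137,q[:,1]>.137):
        if s.any(): print(' board',s.sum(),np.median(q[s],0).round(4))
E
```

```text
time: 8.1
ee_pos: [0.4684, -0.0408, 0.2862]
tcp_rot: [-90.0, -0.0, 3.1]
wrist_force: [0.5, -0.2, -6.6]
opening: 0.0147
time: 8.6
ee_pos: [0.468, 0.0694, 0.2862]
tcp_rot: [-90.0, 0.0, 3.1]
wrist_force: [-0.2, 1.0, -6.0]
opening: 0.0147
time: 9.1
ee_pos: [0.4681, 0.1361, 0.2861]
tcp_rot: [-90.0, 0.0, 3.1]
wrist_force: [-1.0, -0.6, -5.8]
opening: 0.0147
time: 9.4
ee_pos: [0.4684, 0.134, 0.2864]
tcp_rot: [-90.0, -0.0, 3.0]
wrist_force: [0.5, -0.4, -5.8]
opening: 0.0145
[0.46839174 0.13398879 0.28634917] [-9.00040049e+01 -6.76899558e-03  2.98317615e+00]
w 3720
 arm 1941 [0.552 0.089 0.229] [array([0.5901, 0.0963, 0.234 ]), array([0.6205, 0.0977, 0.2342])]
 arm 1779 [0.547 0.178 0.231] [array([0.5898, 0.1846, 0.2341]), array([0.622 , 0.1862, 0.2345])]
 board 415 [0.4607 0.1308 0.3242]
 board 4359 [0.4635 0.2225 0.3276]
t 102
 arm 102 [0.567 0.091 0.228] [array([0.5914, 0.0954, 0.2337]), array([0.6204, 0.0973, 0.2342])]Traceback (most recent call last):
  File "<stdin>", line 10, in <module>
    return umr_minimum(a, axis, None, out, keepdims, initial, where)
ValueError: zero-size array to reduction operation minimum which has no identity
```

View pics/w3.png

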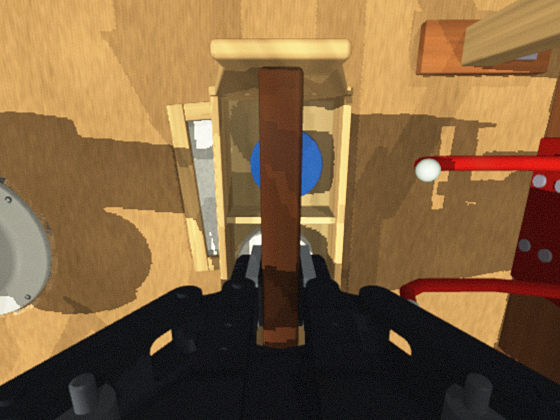

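The tote is level in front of the red hook, with the blue tin at (165, 287), the tape in place, and the red tips at (170, 428) and (290, 408). The red hook's centre is at y ≈ 0.141 for x ≈ 0.59, matching the earlier fit. I'll go in.

```bash
python3 -m jog '[[1,0.3,0.1,0,0,0,0],[1,0.8,0.2,0,0,0,0],[1,1.4,0.25,0,0,0,0],[1,2,0.3,0,0,0,0],[1,2.6,0.3,0,0,0,0]]'
python3 -m jog '[[1,0.6,0,0,0,0,0],[1,1.2,0.05,0,0,0,0],[1,1.8,0.1,0,0,0,0],[1,2.3,0.1,0,0,0,0],[1,2.6,0.1,0,0,0,0]]'
python3 -m jog '[[1,0,0,-0.3,0,0,0],[1,0,0,-0.6,0,0,0],[1,0,0,-0.9,0,0,0],[1,0,0,-1.2,0,0,0],[1,0,0,-1.5,0,0,0]]'
python3 - <<'E'
from h import *
o=bot.get_obs();print(o['ee_pos'],o['wrist_force'])
im,d,P=cloud('scene'); save('s4',cv2.resize(im[140:340,150:400],(750,600)))
X,Y,Z=P[...,0],P[...,1],P[...,2]
m=(X>.56)&(X<.64)&(Y>0)&(Y<.27)&(abs(Z-.29)<.008); q=P[m]
for s in (q[:,1]<.1,q[:,1]>.19):
    s=q[s]
    if len(s): print('board',len(s),np.median(s,0).round(4),s.min(0).round(3),s.max(0).round(3))
E
```

```text
time: 10.0
ee_pos: [0.5345, 0.1421, 0.286]
tcp_rot: [-90.0, 0.0, 3.0]
wrist_force: [-0.9, -0.1, -5.6]
opening: 0.0147
time: 10.5
ee_pos: [0.5996, 0.1444, 0.2854]
tcp_rot: [-90.0, 0.0, 3.0]
wrist_force: [0.5, -0.4, -5.2]
opening: 0.0146
time: 11.0
ee_pos: [0.5979, 0.1445, 0.2482]
tcp_rot: [-90.0, 0.0, 3.0]
wrist_force: [0.4, 0.4, -6.0]
opening: 0.0147
[0.59791979 0.14453352 0.24820414] [ 0.41360221  0.40853452 -6.02831241]
board 70 [0.6056 0.044  0.2873] [0.582 0.039 0.282] [0.625 0.048 0.29 ]
board 93 [0.5947 0.2378 0.2884] [0.572 0.233 0.282] [0.615 0.24  0.291]
```

View pics/s4.png

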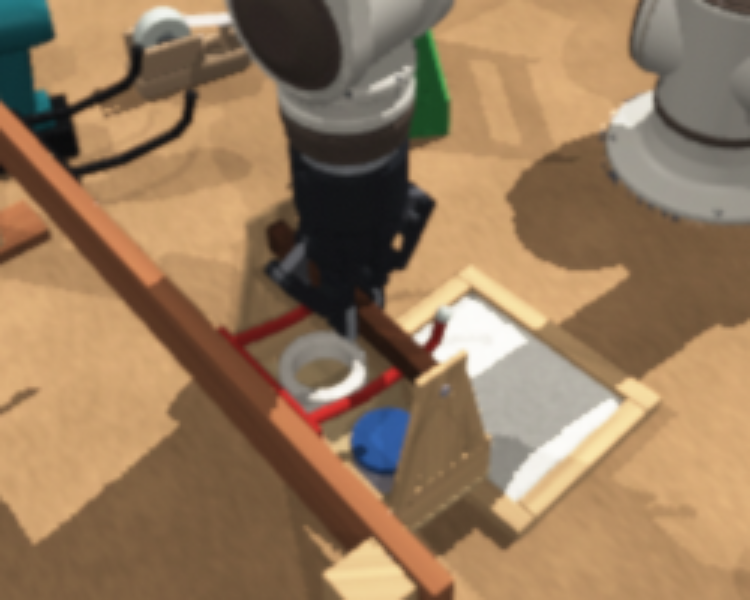

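The tote sits between the arms, centred at (0.600, 0.141) with yaw 3.2°. I'll lower it slowly until the hook carries it.

```bash
python3 -m jog '[[1,0,0,-0.15,0,0,0],[1,0,0,-0.3,0,0,0],[1,0,0,-0.45,0,0,0],[1,0,0,-0.55,0,0,0],[1,0,0,-0.6,0,0,0]]'
python3 -m jog '[[1,0,0,-0.04,0,0,0],[1,0,0,-0.08,0,0,0],[1,0,0,-0.12,0,0,0],[1,0,0,-0.14,0,0,0],[1,0,0,-0.14,0,0,0]]'
```

```text
time: 11.55
ee_pos: [0.5983, 0.1445, 0.2335]
tcp_rot: [-90.0, 0.0, 3.0]
wrist_force: [-0.1, -0.4, -5.7]
opening: 0.0146
time: 12.05
ee_pos: [0.5983, 0.1445, 0.2302]
tcp_rot: [-90.0, 0.0, 3.0]
wrist_force: [-0.0, 0.1, -5.2]
opening: 0.0147
```

```bash
python3 -m jog '[[1,0,0,-0.04,0,0,0],[1,0,0,-0.08,0,0,0],[1,0,0,-0.1,0,0,0],[1,0,0,-0.1,0,0,0]]'
python3 -m jog '[[1,0,0,-0.02,0,0,0],[1,0,0,-0.04,0,0,0],[1,0,0,-0.04,0,0,0]]'
```

```text
time: 12.45
ee_pos: [0.5984, 0.1446, 0.2286]
tcp_rot: [-90.0, -0.1, 3.0]
wrist_force: [-1.6, 0.7, 1.1]
opening: 0.0147
time: 12.75
ee_pos: [0.5985, 0.1445, 0.2285]
tcp_rot: [-90.0, -0.1, 3.0]
wrist_force: [-3.3, 0.6, 8.0]
opening: 0.0145
```

The force went from -6 N to +8 N at z = 0.2285, the same height as on the black hook, so the tote is resting on the arms. I'll ease off slightly, open and retreat upward.

```bash
python3 -m jog '[[1,0,0,0.02,0,0,0],[1,0,0,0.03,0,0,0],[0.9,0,0,0.03,0,0,0],[0.7,0,0,0.03,0,0,0],[0.4,0,0,0.03,0,0,0]]' 20
python3 -m jog '[[0.4,0,0,0,0,0,0],[0.4,0,0,0,0,0,0],[0.4,0,0,0,0,0,0],[0.4,0,0,0,0,0,0],[0.4,0,0,0.1,0,0,0]]'
python3 - <<'E'
from h import *
im,d,P=cloud('scene'); save('s5',cv2.resize(im[140:340,150:400],(750,600)))
E
```

```text
time: 13.25
ee_pos: [0.5985, 0.1445, 0.2273]
tcp_rot: [-90.0, -0.0, 3.0]
wrist_force: [0.0, 0.4, 0.1]
opening: 0.0392
time: 13.75
ee_pos: [0.5982, 0.1445, 0.2298]
tcp_rot: [-90.0, 0.0, 3.0]
wrist_force: [0.2, 0.6, 0.8]
opening: 0.0511
```

View pics/s5.png

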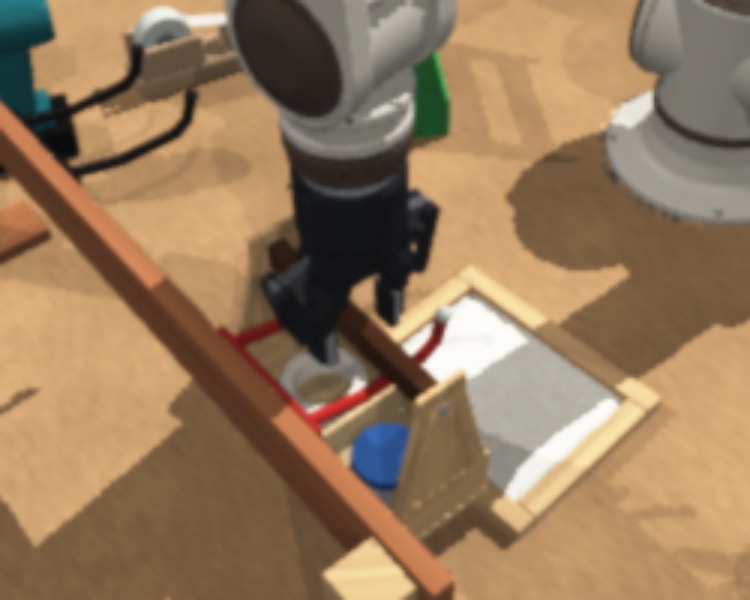

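The fingers are open and the handle rests on the red arms. I'll retreat straight up, let it settle and check.

```bash
python3 -m jog '[[0.4,0,0,0.5,0,0,0],[0.4,0,0,1.2,0,0,0],[0.4,0,0,2.4,0,0,0],[0.4,0,0,3.8,0,0,0],[0.4,0,0,5,0,0,0]]'
python3 -m jog '[[0.4,-0.8,0,1,0,0,0],[0.4,-2,0,2,0,0,0],[0.4,-3.5,0,2,0,0,0],[0.4,-5,0,2,0,0,0],[0.4,-6.5,0,2,0,0,0]]'
python3 -m jog '[[0.4,0,0,0,0,0,0],[0.4,0,0,0,0,0,0],[0.4,0,0,0,0,0,0],[0.4,0,0,0,0,0,0],[0.4,0,0,0,0,0,0]]'
python3 - <<'E'
from h import *
for c in ['scene','wrist']:
    im,d,P=cloud(c)
    if c=='wrist': save('w6',im)
    im=im.astype(int);X,Y,Z=P[...,0],P[...,1],P[...,2]
    m=(abs(Z-.2585)<.005)&(X>.57)&(X<.63)&(Y>.06)&(Y<.22)&(im[...,0]>im[...,2]+20)&(im[...,0]<130)
    p=P[m]; print(c,'handle',len(p),np.median(p,0).round(4) if len(p) else '', np.polyfit(p[:,1],p[:,0],1) if len(p)>9 else '')
    m=(abs(Z-.268)<.005)&(X>.56)&(X<.64)&(Y>.0)&(Y<.27);q=P[m]
    for s in (q[:,1]<.1,q[:,1]>.19):
        if s.any(): print(' board',s.sum(),np.median(q[s],0).round(4))
    old=None
im,d,P=cloud('top')
for l in ['frame','jar','dispenser','drill','tin_center','tape_center']:
    for r in bot.regions_of('top',l)[:1]:
        p=P[r['pixels']]; p=p[~np.isnan(p[:,0])]; print(l,round(r['conf'],2),np.median(p,0).round(3))
E
```

```text
time: 14.3
ee_pos: [0.598, 0.1444, 0.357]
tcp_rot: [-90.0, -0.1, 3.0]
wrist_force: [0.9, 0.1, 0.7]
opening: 0.0512
time: 14.8
ee_pos: [0.4344, 0.1444, 0.4052]
tcp_rot: [-90.0, -0.0, 3.0]
wrist_force: [0.2, 0.6, 1.0]
opening: 0.0512
time: 15.3
ee_pos: [0.4366, 0.1446, 0.4044]
tcp_rot: [-90.0, 0.1, 3.0]
wrist_force: [-0.4, 0.2, 0.7]
opening: 0.0516
scene handle 462 [0.5996 0.1466 0.2586] [-0.0508834   0.60673792]
 board 66 [0.6037 0.0442 0.2682]
 board 80 [0.5965 0.2377 0.2686]
wrist handle 2635 [0.5965 0.1522 0.2585] [-0.0566598   0.60488059]
 board 23 [0.5831 0.0435 0.2655]
 board 364 [0.5913 0.2346 0.2693]
frame 0.82 [0.446 0.05  0.01 ]
jar 0.7 [0.406 0.5   0.069]
dispenser 0.75 [ 0.398 -0.494  0.062]
drill 0.66 [ 0.621 -0.477  0.186]
tin_center 0.35 [0.446 0.05  0.01 ]
tape_center 0.65 [0.591 0.085 0.127]
```

View pics/w6.png

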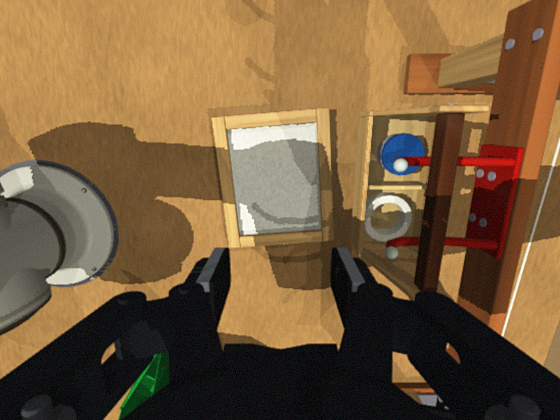

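The tote hangs on both red arms, centred, square and level, and the tin and tape are inside. The frame is in place; its shifted top-view median comes from the arm covering part of it. I'm handing in.

```bash
python3 -c "
from workcell import bot
print(bot.job_done())"
```

```text
the job is handed in; nothing more can be done
None
```

The tote now hangs by its handle on both arms of the red hook, and I handed the job in at about 15.5 s on the robot's clock. No verdict was reported. I gripped the handle, lifted it off the black hook, carried it across level and lowered it. I let go only once the wrist force showed the hook carrying the weight.

- **Tote position:** the handle is at about (0.600, 0.141), 4 mm behind and within about 2 mm of centred on the red hook. Its top is at 0.2585 m, as it should be when resting, and its yaw is 3°, matching the hook. The end-board tops differ by less than 1 mm in height, so it is level.
- **Load:** the last wrist picture shows the tin and the tape roll in their compartments.
- **Bench:** jar, dispenser and drill measure within 2 mm of where they started.

**Checks that disagreed:**
- **Frame:** its last top-view reading was shifted, most likely because the arm covered part of it. It looked undisturbed in the wrist view, and nothing touched it.
- **Tin:** the network's last top-view detection of the tin had low confidence and landed on the frame, so I relied on the wrist picture for it.
- **End boards:** the last wrist-camera reading of the boards differed from the scene camera's by up to 20 mm. The larger difference came from only 23 pixels, so I used the scene values.

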